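# Load a vial into the dark chamber and walk its sticking cover shut

## Robot

A 6-joint arm with a two-finger parallel gripper is mounted at the origin on a cart in front of the work surface, level with it; the furniture and walls round the work are solid. World frame = base frame: x ahead of the robot, y to its left, z up, the work surface at z = 0. Lengths are in m, angles in rad, forces in N, time in s.
With the tool pointing down it reaches from about 0.35 to 0.775 m from the base axis. Payload 7.3 kg.
Tool frame: the origin (TCP) lies at the very end of the fingers, on their centre line; the grasp point (between the pads) lies 19 mm behind it; z points along the fingers, y is the line along which they close (so a half turn about z gives the same grasp; the last joint's range is limited). The gripper opens to 92 mm and grips with 3 to 60 N. Pads are 19 mm wide; open, the fingers measure 130 mm over their backs; the gripper's body (75 mm by 190 mm) begins 47 mm behind the grasp point.
Start: joints at [1.115, 0.342, 1.524, -0, 1.275, -0.146], TCP at [0.16, 0.5, 0.227] pointing down, gripper open.
Joint ranges: [-2.53, 2.53], [-0.77, 2.02], [0.04, 2.7], [-1, 4.14], [0.28, 2.66], [-3.11, 3.11]. Speed limits (rad/s): [2.57, 2.57, 3.14, 3.14, 3.14, 3.14].

## Interface

Orientations are given as [roll, pitch, yaw] about the fixed x, y, z axes, in that order (R = Rz(yaw) Ry(pitch) Rx(roll)).
In Python, from cell import robot, read_camera, get_calibration gives the robot as it stands. The module is installed in compiled form; this text tells all that it offers.
- The arm moves only by the tool send_rows, never from a script. Its argument "plan" is a list of rows, each a list of 2 entries, a list of its own where there are three numbers: the shift along the tool's x, y, z as a fraction of full scale, then the turn, a rotation vector about the tool's x, y, z as a fraction of full scale. A call has exactly 10 rows; each row shifts and turns the commanded pose from where the row before left it, along the tool's axes as they then stand; what a row does not reach is not made up. Full scale, the value 1, is 0.025 m for a shift and 90 degrees for a turn. A row lasts 1/8 s, in which the tool goes at most 62.5 mm and 10.7 degrees, less where a joint would pass 70% of its speed; a pose out of reach is approached as far as the arm can. A call with a number of a shift or a turn outside -1 to 1 is refused whole. A call with a gripper value outside its range is refused whole. "gripper" is the opening, from -1 (shut) to 1 (fully open), so that 0 is half open, set as the call begins (left out, the last holds). The fingers move at their own pace and stop on an object; "force" is the grip in N (left out, the last holds). Time passes only in rows, so rows that do not move let the fingers close, or fill a call up. It gives the time, the measured TCP pose, the force, the opening and the grip force at its end, in the units of the state.
- robot.observe(): the state, without advancing time (a new reading comes with each control period).
- read_camera(name): name is "scene" or "top"; returns (picture, depth): 384x512x3 uint8, blue, green, red; 384x512 float32, m along the optical axis (not along the pixel's ray), 0 where there is no reading.
- get_calibration(name): a dict with "intrinsics" (3x3 intrinsics, pixels), "rvec" (rotation vector, rad) and "tvec" (3), from world to camera coordinates, as OpenCV has them. Camera axes: x right, y down, z forward; pixel columns grow to the right and rows downward; lengths in m; the calibration is good to about 2 mm. A picture is of the moment at which its call begins. get_calibration takes no time and is no camera call.
- robot.hand_in(): hands the job in; it is judged then, once.
The state is a dict: "time": time; "qpos": joint angles; "qvel": joint speeds; "joint_efforts": joint torques, N m; "tool_pos": TCP position; "tool_rot": TCP orientation; "contact_force": force on the tool from outside, world axes, zero at the start; "torque": the same for the moment, N m; "opening": finger opening in m; "grip_force": force on a finger pad.
Only numpy, scipy, OpenCV 4.12 (cv2) and the standard library are available. Lean on these libraries where they do the work, as an engineer would, in place of code of your own. Each camera call takes 0.05 s, during which the arm holds its last target. There are 200 camera calls.

## Task

Stand the loose vial upright in the empty cup of the white dark chamber, then slide the cover fully home, square, with both ends pressed past the felt seal onto their stops. The track sticks and the cover cocks and binds if one end gets too far ahead, so push its two knobs in turn, gently and by feel; never force it, and leave everything else on the bench as it is.

Things in the scene. Friction and masses are not known exactly. Their poses are not given: they have to be found in the camera images.
- chamber: White box fixed to the bench, 242 mm deep (x), 300 mm wide (y). Origin on the bench under its middle; +x points to its far wall (shut end, away from the robot), y to its left. Its well (floor 12 mm above the bench, 236 mm wide) holds three grey cups in a row along y at x = 63 mm, 80 mm apart, two with vials. The hood on the far wall begins at x = 84 mm and ends 92 mm above the bench.
- head_edge (a point): Middle of the front lower edge of the white control head, which bridges the chamber's near part and hides the cover's rear edge. It spans x = -127 to -42 mm of the chamber and its full width, 86 to 108 mm above the bench (its dial to 120 mm). Nothing else stands above the cover but the two rails' lips, beyond y = -123 and +123 mm, tops 85 mm above the bench.
- cover: Aluminium cover, 140 (x) by 250 mm (y), 5 mm thick, 0.37 to 0.59 kg, sliding in two rails along the chamber's x. Origin: middle of its underside, 74 mm above the bench; axes as the chamber's when square; front edge 70 mm ahead. It starts 46 to 60 mm short of shut. Sliding takes 2 to 7 N. A push over 20 N damages it: stop at 8 N on the way, 13 to 16 N at the end, and go at 15 mm/s there.
- knob_left (a point): The cover's left knob (+y end): smooth upright black cylinder, 18 mm in diameter, 26 mm tall, 52 mm ahead and 95 mm left of the cover's origin. Point on its axis half-way up, 13 mm above the cover's top face, 92 mm above the bench. Pushed from behind along the chamber's +x; at the start 50 mm of flat cover lie free behind it. Shut: somewhere from x = 71 to 77 mm of the chamber.
- knob_right (a point): The right knob (-y end), like the left, 95 mm right of the cover's origin. The rails have a little side play, unlike each time and less near the shut end. A push on one knob swings that end some 5 to 20 mm forward about the other end; then the cover is cocked by 1 to 3 degrees and jams, and pushing on only raises the force. A push on the other knob frees it and swings that end forward.
- interlock_left (a joint): Left interlock plunger (m, 0 = out, 0.003 with the cover on its stop): small pin on the far wall's seal strip, 46 mm left of the middle, pressed in by the cover's front edge over its last 3 mm; 0.002 or more = home. The strip is adjustable: its two rubber stops lie 89 to 95 mm ahead of the chamber's origin, both alike, set anew each time and not measured, so the end is found by feel.
- interlock_right (a joint): Right interlock plunger, as the left. In the last 4 mm before the stop the cover's front edge is pressed between sprung felt rolls, at each end by itself: this takes 6 to 13 N at that end's knob, then gives, and the felt holds it there. Behind it is the hard stop. Fully home when both plungers are in.
- vial_mid (a point): The loose vial: white screw-cap vial, 27 mm in diameter, 51 mm tall, 18 g, standing on the bench to the right of the chamber; the cap is the top 15 mm. The point is on its axis half-way up, 25.5 mm above its foot.
- vial: The same loose vial; origin at the middle of its foot, z up along its axis.
- pocket (a point): The empty cup (any of the three places in the row): grey, 39 mm outside, bore 31 mm, 24 mm tall with a 4 mm floor, fixed. The point is on the cup's axis on its inner floor, 16 mm above the bench: the vial's foot stands here and 31 mm of the vial stand out of the cup.
- beaker: Bystander: clear beaker with a small portion in it, 50 mm wide, 62 mm tall, standing beyond the loose vial. Origin under its middle.
- rack: Bystander: empty tube rack, 44 x 130 x 50 mm, behind the chamber. Origin under its middle.
Not all that is in view belongs to the job. What is meant by the vial is not orange, and is the smaller of those in its own colour.

How it is judged:
On the way, in this order (a step that is already met when the one before it is completed fails the run):
1. the vial stands upright in the empty cup, let go, while the cover is still open (horizontal distance between vial_mid and pocket below 0.006 m and z of vial_mid in the frame of pocket below 0.029 m and angle between vial_mid's own z axis and vertical below 0.12 rad and contact force between the fingers and vial below 0.1 N), for 0.2 s.
2. both ends of the cover are fully home, pressed into the felt seal (both interlock plungers in) (value of joint each of interlock_left, interlock_right above 0.0018 m), for 0.2 s.
At the end, for the whole second after the job is handed in: The vial stands upright in the formerly empty cup (on its axis within 6 mm, foot on the cup's floor), and the cover is at rest, square and shut: both interlock plungers pressed in by 1.8 mm or more, that is each end within about 1.2 mm of its stop (all of step 2 and horizontal distance between vial_mid and pocket below 0.006 m and z of vial_mid in the frame of pocket below 0.029 m and angle between vial_mid's own z axis and vertical below 0.12 rad and linear speed of cover below 0.005 m/s); the robot touches nothing.
It fails at once if the cover is forced: pushed with more than 20 N (contact force between any of the arm, the fingers and cover above 20 N).
It fails at once if a bystander is disturbed (moved more than 15 mm) (distance of any of beaker, rack from where it was at the start of the episode above 0.015 m).
It also fails if it takes over 72 s, if anything falls off the work surface, if the arm or the gripper's body presses on something with over 40 N, if the wrist force passes 120 N, or if a joint passes its speed limit or range.

## Working session

There is one attempt and no reset: what is moved stays moved. The work goes in short steps, Python scripts to look and compute and a tool call to move; the robot and the scene stay as the last step left them, time stands still between calls to the robot, and variables do not carry over. Pictures are saved under pics/ and viewed, at most 10 in all, crops included, and the job is handed in when it is done.

Besides the shell and the picture viewer there is one more tool, called after "Emit:" by a JSON object that holds its "op" and its "data". send_rows: Moves the arm, as the interface text tells. Shift numbers are shares of 0.025 m and turn numbers shares of 90 degrees, none past 1 either way. Its arguments: {"type":"object","properties":{"plan":{"type":"array"},"gripper":{"type":"number"},"force":{"type":"number"}},"required":["plan"]}

```bash
mkdir -p pics
cat > h.py <<'E'
import numpy as np, cv2
from cell import robot, read_camera, get_calibration
def cal(n):
    c=get_calibration(n); K=np.array(c["intrinsics"]);R=cv2.Rodrigues(np.array(c["rvec"],float))[0];return K,R,np.array(c["tvec"],float).ravel()
def cloud(n,d):
    K,R,t=cal(n); v,u=np.mgrid[:d.shape[0],:d.shape[1]]
    P=np.stack([(u-K[0,2])/K[0,0]*d,(v-K[1,2])/K[1,1]*d,d],-1)
    W=(P-t)@R; W[d==0]=np.nan; return W
def ray(n,u,v,z):
    K,R,t=cal(n); r=R.T@np.array([(u-K[0,2])/K[0,0],(v-K[1,2])/K[1,1],1]); c=-R.T@t
    return c+r*(z-c[2])/r[2]
def proj(n,p):
    K,R,t=cal(n); q=K@(R@np.array(p)+t); return q[:2]/q[2]
E
python3 - <<'E'
from h import *
for n in("top","scene"):
    im,d=read_camera(n); np.savez(f"{n}0.npz",im=im,d=d); cv2.imwrite(f"pics/{n}0.png",im)
    K,R,t=cal(n); print(n,K[0,0],-R.T@t,R[2])
o=robot.observe(); print(o)
E
```

```text
top 397.88122747654 [ 0.49108514 -0.17346401  0.91458918] [ 0.09539451  0.00540069 -0.99542489]
scene 460.59685270277305 [ 0.03763333 -0.57177086  0.80736118] [ 0.54535883  0.39799786 -0.73768656]
{'time': 0.1, 'qpos': array([ 1.11499119e+00,  3.42658628e-01,  1.52490000e+00, -6.24092255e-06,
        1.27542485e+00, -1.45979305e-01]), 'qvel': array([-0.00101573, -0.00174559, -0.00353686,  0.00104787, -0.00185077,
       -0.00085572]), 'joint_efforts': array([ 1.11051944e-03, -4.32009637e+01, -2.44688863e+01,  7.19039189e-02,
        5.26019605e-02, -3.22582639e-05]), 'tool_pos': array([0.15987816, 0.49968447, 0.22611907]), 'tool_rot': array([-3.14021576e+00, -1.96406290e-04,  2.83176850e+00]), 'contact_force': array([0.81755664, 0.63383137, 0.00960986]), 'torque': array([ 0.01829531, -0.01471921, -0.00110335]), 'grip_force': 0.0, 'opening': 0.09161222607456092}
```

View pics/top0.png

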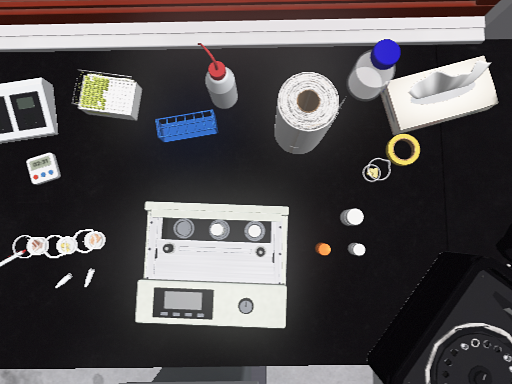

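View pics/scene0.png

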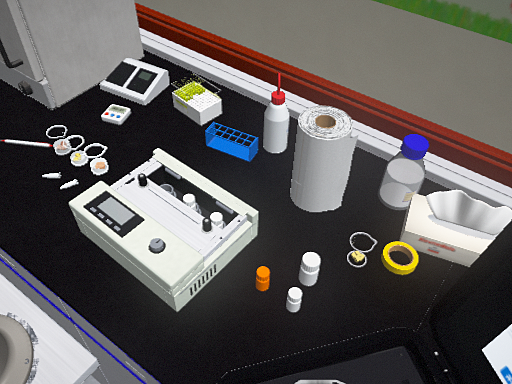

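Candidates: small white vial (357,249) in the top view, orange vial (323,249), larger white vial (352,216), and the cup vials (218,230) and (254,231). By the description I choose (357,249). The left cup (183,229) is the empty one.

Run:
```python
from h import *
T=np.load("top0.npz");S=np.load("scene0.npz")
a=cv2.resize(T["im"][195:330,130:300],None,fx=4,fy=4,interpolation=cv2.INTER_CUBIC)[:400]
b=cv2.resize(S["im"][250:320,240:330],None,fx=4.0,fy=4.0,interpolation=cv2.INTER_CUBIC)
c=cv2.resize(T["im"][200:265,305:375],None,fx=4,fy=4,interpolation=cv2.INTER_CUBIC)
out=np.zeros((600,800,3),np.uint8); out[:300,:360]=0
out[:400,:680]=a
bb=cv2.resize(b,(257,200)); out[400:600,:257]=bb
cc=cv2.resize(c,(215,200)); out[400:600,300:515]=cc
cv2.imwrite("pics/crop1.png",out)
W=cloud("top",T["d"]); 
for nm,(u,v) in dict(vial=(357,246),big=(352,213),orange=(323,247),cup=(183,229),v2=(218,229),v3=(254,231),kl=(168,248),kr=(261,252),cover=(215,255),head=(215,288),hood=(215,208)).items():
    w=W[v-3:v+4,u-3:u+4].reshape(-1,3); print(nm,np.nanmedian(w,0).round(4),np.nanmax(w[:,2]).round(4),np.nanmin(w[:,2]).round(4))
def cen(n,W,c,r,z0,z1):
    m=(np.hypot(W[...,0]-c[0],W[...,1]-c[1])<r)&(W[...,2]>z0)&(W[...,2]<z1)
    w=W[m]; return m.sum(),w[:,:2].mean(0).round(4),((w.min(0)+w.max(0))/2).round(4),(w.max(0)-w.min(0)).round(4)
for nm,(u,v),r,z0,z1 in [("vial",(357,246),.03,.042,.06),("kl",(168,248),.02,.095,.115),("kr",(261,252),.02,.095,.115),("v2",(218,229),.025,.058,.08),("v3",(254,231),.025,.058,.08)]:
    print(nm,cen("top",W,W[v,u],r,z0,z1))
# chamber edges, head
m=(W[...,2]>.08)&(W[...,2]<.115); m[:190]=0;m[340:]=0;m[:,:120]=0;m[:,300:]=0
hm=m.copy(); hm[:270]=0
print(cv2.minAreaRect(W[hm][:,:2].astype(np.float32)*1000))
m2=(W[...,2]>.06)&(W[...,2]<.125); m2[:190]=0;m2[340:]=0;m2[:,:120]=0;m2[:,300:]=0
print(cv2.minAreaRect(W[m2][:,:2].astype(np.float32)*1000))
```

```text
vial [ 0.4529 -0.3776  0.0505] 0.0546 0.0003
big [ 0.5231 -0.3648  0.0699] 0.0731 0.0669
orange [ 0.4519 -0.3044  0.0509] 0.0532 0.0411
cup [0.4953 0.0041 0.0156] 0.0186 0.0127
v2 [ 0.4939 -0.0805  0.067 ] 0.0696 0.0644
v3 [ 0.4885 -0.1568  0.067 ] 0.0693 0.0634
kl [0.4572 0.0167 0.104 ] 0.107 0.0936
kr [ 0.4462 -0.171   0.1044] 0.1061 0.0791
cover [ 0.4401 -0.0752  0.0784] 0.0812 0.0753
head [ 0.3769 -0.0784  0.1078] 0.1112 0.1045
hood [ 0.5373 -0.0769  0.0896] 0.0927 0.0866
vial (np.int64(124), array([ 0.4464, -0.3808]), array([ 0.4463, -0.3819,  0.0487]), array([0.0254, 0.0254, 0.0118]))
kl (np.int64(67), array([0.4569, 0.0187]), array([0.4571, 0.0198, 0.1011]), array([0.0162, 0.0175, 0.0118]))
kr (np.int64(59), array([ 0.447 , -0.1702]), array([ 0.4462, -0.17  ,  0.1025]), array([0.0162, 0.0143, 0.0078]))
v2 (np.int64(121), array([ 0.4934, -0.078 ]), array([ 0.4878, -0.0779,  0.0692]), array([0.0377, 0.0252, 0.0191]))
v3 (np.int64(122), array([ 0.4881, -0.1574]), array([ 0.4824, -0.1579,  0.0713]), array([0.0376, 0.0234, 0.0159]))
((355.04339599609375, -69.62471008300781), (299.7657165527344, 110.2812271118164), 89.20821380615234)
((425.62646484375, -74.18522644042969), (300.5797119140625, 244.11184692382812), 87.02784729003906)
```

View pics/crop1.png

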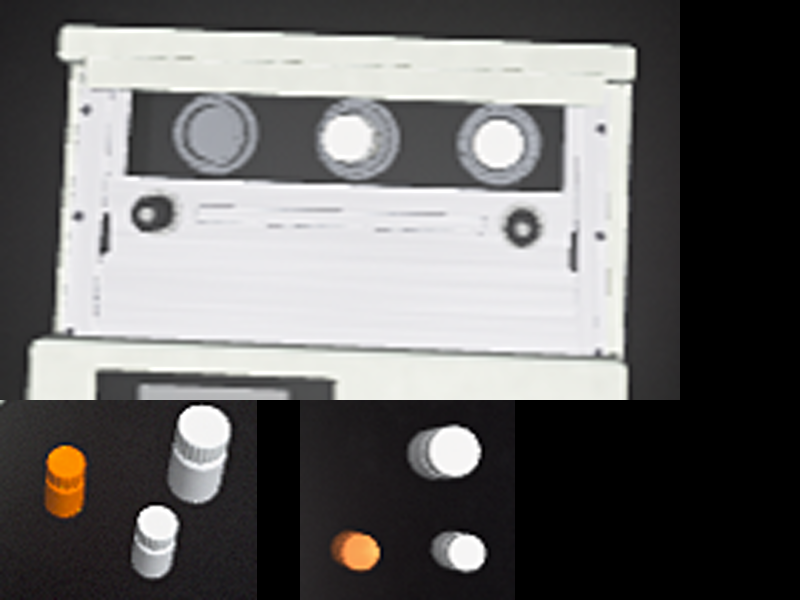

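The crop shows the vial choice is right: the small white one at top (357,249), with orange and the larger white one next to it. The left cup at (183,229) is empty, and both knobs are visible at (168,248) and (261,252). Next I fit circles for sub-pixel positions and write the row helper.

```bash
cat >> h.py <<'E'
from scipy.optimize import minimize
from scipy.spatial.transform import Rotation as Ro
def fit(n,im,c,r,z,sgn,rng=0.008,full=True):
    g=cv2.GaussianBlur(cv2.cvtColor(im,cv2.COLOR_BGR2GRAY).astype(np.float32),(0,0),0.7)
    K,R,t=cal(n); a=np.linspace(0,2*np.pi,72,endpoint=False)
    def samp(x,y,rr):
        P=np.stack([x+rr*np.cos(a),y+rr*np.sin(a),np.full_like(a,z)],-1)
        q=(P@R.T+t)@K.T; q=(q[:,:2]/q[:,2:]).astype(np.float32)
        return cv2.remap(g,q[:,0].copy(),q[:,1].copy(),cv2.INTER_LINEAR).ravel()
    best=(-1e9,)
    for x in np.arange(-rng,rng+1e-9,.0005):
        for y in np.arange(-rng,rng+1e-9,.0005):
            s=sgn*np.mean(np.clip(samp(c[0]+x,c[1]+y,r-.001)-samp(c[0]+x,c[1]+y,r+.001),-40,40))
            if s>best[0]: best=(s,round(c[0]+x,4),round(c[1]+y,4))
    return best
def rows(wps,yaw=None,step=.024,stepa=10.4,n=None):
    """wps: list of (x,y,z) from the measured pose; prints shift/turn rows, yaw reached by constant rate"""
    o=robot.observe(); p=np.array(o["tool_pos"]); R=Ro.from_euler("xyz",o["tool_rot"]); out=[]
    yl=R.as_euler("xyz")[2]; rem=0 if yaw is None else np.degrees(yaw-yl)
    # level the tool
    for w in wps:
        w=np.array(w,float); k=max(1,int(np.ceil(np.linalg.norm(w-p)/step-1e-6)))
        for i in range(k):
            q=p+(w-p)/(k-i); s=R.inv().apply(q-p)/.025; p=q
            tz=0
            if abs(rem)>.05:
                d=np.clip(rem,-stepa,stepa); rem-=d; tz=-d/90; R=R*Ro.from_rotvec([0,0,-np.radians(d)])
            out.append([[round(float(v),2) for v in s],[0,0,round(float(tz),3)]])
    print(len(out),"rem",round(rem,2)); 
    for i in range(0,len(out),10): print(str(out[i:i+10]).replace(" ",""))
E
python3 - <<'E'
from h import *
T=np.load("top0.npz")["im"];S=np.load("scene0.npz")["im"]
for nm,c,r,z,s in [("vial",(.447,-.381),.0135,.051,1),("v2",(.4934,-.078),.0135,.067,1),("v3",(.4881,-.1574),.0135,.067,1),("cup",(.4985,.003),.0195,.036,1),("kl",(.457,.019),.009,.105,-1),("kr",(.447,-.170),.009,.105,-1)]:
    print(nm,fit("top",T,c,r,z,s),fit("scene",S,c,r,z,s))
rows([(.40,.26,.23),(.43,-.1,.23),(.447,-.36,.20)],np.radians(-3.05))
E
```

```text
vial (np.float32(40.0), np.float64(0.445), np.float64(-0.382)) (np.float32(38.679695), np.float64(0.4485), np.float64(-0.383))
v2 (np.float32(34.35122), np.float64(0.4934), np.float64(-0.077)) (np.float32(35.793274), np.float64(0.4954), np.float64(-0.0775))
v3 (np.float32(37.417454), np.float64(0.4896), np.float64(-0.1574)) (np.float32(36.44496), np.float64(0.4911), np.float64(-0.1579))
cup (np.float32(20.013973), np.float64(0.497), np.float64(0.0035)) (np.float32(20.376879), np.float64(0.4985), np.float64(0.0025))
kl (np.float32(36.747665), np.float64(0.4575), np.float64(0.0175)) (np.float32(26.756706), np.float64(0.456), np.float64(0.0175))
kr (np.float32(40.0), np.float64(0.4465), np.float64(-0.17)) (np.float32(24.534372), np.float64(0.439), np.float64(-0.178))
42 rem 0.0
[[[-0.8,-0.41,-0.01],[0,0,0.116]],[[-0.87,-0.26,-0.01],[0,0,0.116]],[[-0.9,-0.1,-0.01],[0,0,0.116]],[[-0.9,0.06,-0.01],[0,0,0.116]],[[-0.88,0.23,-0.01],[0,0,0.116]],[[-0.82,0.38,-0.01],[0,0,0.116]],[[-0.74,0.52,-0.01],[0,0,0.116]],[[-0.63,0.65,-0.01],[0,0,0.116]],[[-0.51,0.75,-0.01],[0,0,0.116]],[[-0.36,0.83,-0.0
[... 252 characters left out ...]
[0,0,0.0]],[[0.12,0.89,0.0],[0,0,0.0]],[[0.12,0.89,0.0],[0,0,0.0]]]
[[[0.12,0.89,0.0],[0,0,0.0]],[[0.12,0.89,0.0],[0,0,0.0]],[[0.12,0.89,0.0],[0,0,0.0]],[[0.12,0.89,0.0],[0,0,0.0]],[[0.12,0.89,0.0],[0,0,0.0]],[[0.12,0.89,0.0],[0,0,0.0]],[[0.12,0.89,0.0],[0,0,0.0]],[[0.12,0.89,0.0],[0,0,0.0]],[[0.12,0.89,0.0],[0,0,0.0]],[[0.12,0.89,0.0],[0,0,0.0]]]
[[[0.12,0.89,0.0],[0,0,0.0]],[[0.11,0.94,0.11],[0,0,0.0]],[[0.11,0.94,0.11],[0,0,0.0]],[[0.11,0.94,0.11],[0,0,0.0]],[[0.11,0.94,0.11],[0,0,0.0]],[[0.11,0.94,0.11],[0,0,0.0]],[[0.11,0.94,0.11],[0,0,0.0]],[[0.11,0.94,0.11],[0,0,0.0]],[[0.11,0.94,0.11],[0,0,0.0]],[[0.11,0.94,0.11],[0,0,0.0]]]
[[[0.11,0.94,0.11],[0,0,0.0]],[[0.11,0.94,0.11],[0,0,0.0]]]
```

Emit:
{"op": "send_rows", "data": {"plan": [[[-0.8,-0.41,-0.01],[0,0,0.116]],[[-0.87,-0.26,-0.01],[0,0,0.116]],[[-0.9,-0.1,-0.01],[0,0,0.116]],[[-0.9,0.06,-0.01],[0,0,0.116]],[[-0.88,0.23,-0.01],[0,0,0.116]],[[-0.82,0.38,-0.01],[0,0,0.116]],[[-0.74,0.52,-0.01],[0,0,0.116]],[[-0.63,0.65,-0.01],[0,0,0.116]],[[-0.51,0.75,-0.01],[0,0,0.116]],[[-0.36,0.83,-0.01],[0,0,0.116]]], "gripper": 0.4, "force": 10}}

```text
time: 1.35
tool_pos: [0.3201, 0.3391, 0.2289]
tool_rot: [-3.141, 0.001, 1.004]
contact_force: [-0.5, 0.3, -0.5]
opening: 0.0645
grip_force: 0.0
```

Emit:
{"op": "send_rows", "data": {"plan": [[[-0.21,0.88,-0.01],[0,0,0.116]],[[-0.04,0.9,-0.01],[0,0,0.116]],[[0.12,0.9,-0.01],[0,0,0.116]],[[0.28,0.86,-0.01],[0,0,0.116]],[[0.43,0.8,-0.01],[0,0,0.116]],[[-0.02,0.9,0.0],[0,0,0.103]],[[0.12,0.89,0.0],[0,0,0.0]],[[0.12,0.89,0.0],[0,0,0.0]],[[0.12,0.89,0.0],[0,0,0.0]],[[0.12,0.89,0.0],[0,0,0.0]]]}}

```text
time: 2.6
tool_pos: [0.407, 0.1464, 0.2302]
tool_rot: [3.141, 0.001, -0.063]
contact_force: [0.2, -1.1, 0.4]
opening: 0.0641
grip_force: 0.0
```

Emit:
{"op": "send_rows", "data": {"plan": [[[0.12,0.89,0.0],[0,0,0.0]],[[0.12,0.89,0.0],[0,0,0.0]],[[0.12,0.89,0.0],[0,0,0.0]],[[0.12,0.89,0.0],[0,0,0.0]],[[0.12,0.89,0.0],[0,0,0.0]],[[0.12,0.89,0.0],[0,0,0.0]],[[0.12,0.89,0.0],[0,0,0.0]],[[0.12,0.89,0.0],[0,0,0.0]],[[0.12,0.89,0.0],[0,0,0.0]],[[0,0,0],[0,0,0]]]}}

```text
time: 3.85
tool_pos: [0.4214, -0.0553, 0.2301]
tool_rot: [-3.141, 0.001, -0.065]
contact_force: [-0.3, -0.1, 0.6]
opening: 0.0645
grip_force: 0.0
```

Run:
```python
from h import *
rows([(.446,-.32,.19),(.4467,-.3825,.10)],-.05)
```

```text
17 rem 0.0
[[[0.14,0.88,0.13],[0,0,-0.01]],[[0.13,0.88,0.13],[0,0,0.0]],[[0.13,0.88,0.13],[0,0,0.0]],[[0.13,0.88,0.13],[0,0,0.0]],[[0.13,0.88,0.13],[0,0,0.0]],[[0.13,0.88,0.13],[0,0,0.0]],[[0.13,0.88,0.13],[0,0,0.0]],[[0.13,0.88,0.13],[0,0,0.0]],[[0.13,0.88,0.13],[0,0,0.0]],[[0.13,0.88,0.13],[0,0,0.0]]]
[[[0.13,0.88,0.13],[0,0,0.0]],[[0.13,0.88,0.13],[0,0,0.0]],[[0.03,0.5,0.72],[0,0,0.0]],[[0.03,0.5,0.72],[0,0,0.0]],[[0.03,0.5,0.72],[0,0,0.0]],[[0.03,0.5,0.72],[0,0,0.0]],[[0.03,0.5,0.72],[0,0,0.0]]]
```

Emit:
{"op": "send_rows", "data": {"plan": [[[0.14,0.88,0.13],[0,0,-0.01]],[[0.13,0.88,0.13],[0,0,0]],[[0.13,0.88,0.13],[0,0,0]],[[0.13,0.88,0.13],[0,0,0]],[[0.13,0.88,0.13],[0,0,0]],[[0.13,0.88,0.13],[0,0,0]],[[0.13,0.88,0.13],[0,0,0]],[[0.13,0.88,0.13],[0,0,0]],[[0.13,0.88,0.13],[0,0,0]],[[0.13,0.88,0.13],[0,0,0]]]}}

```text
time: 5.1
tool_pos: [0.4436, -0.2771, 0.1977]
tool_rot: [-3.141, -0.0, -0.048]
contact_force: [0.0, 0.6, 0.4]
opening: 0.0643
grip_force: 0.0
```

Emit:
{"op": "send_rows", "data": {"plan": [[[0.13,0.88,0.13],[0,0,0]],[[0.13,0.88,0.13],[0,0,0]],[[0.03,0.5,0.72],[0,0,0]],[[0.03,0.5,0.72],[0,0,0]],[[0.03,0.5,0.72],[0,0,0]],[[0.03,0.5,0.72],[0,0,0]],[[0.03,0.5,0.72],[0,0,0]],[[0,0,0],[0,0,0]],[[0,0,0],[0,0,0]],[[0,0,0],[0,0,0]]]}}

```text
time: 6.35
tool_pos: [0.4491, -0.3825, 0.1023]
tool_rot: [3.141, -0.001, -0.047]
contact_force: [0.8, 0.2, 0.3]
opening: 0.0643
grip_force: 0.0
```

Run:
```python
from h import *
o=robot.observe(); print(o["tool_pos"],o["tool_rot"],o["time"])
im,d=read_camera("scene"); np.savez("scene1.npz",im=im,d=d)
im2,_=read_camera("top")
p=o["tool_pos"]; print(proj("scene",p))
c=cv2.resize(im[220:340,220:350],None,fx=4,fy=4,interpolation=cv2.INTER_CUBIC)
u,v=((proj("scene",p)-[220,220])*4+2).astype(int); cv2.circle(c,(u,v),3,(0,0,255),1)
c2=cv2.resize(im2[190:290,310:380],None,fx=4,fy=4,interpolation=cv2.INTER_CUBIC)
u,v=((proj("top",p)-[310,190])*4+2).astype(int); cv2.circle(c2,(u,v),3,(0,0,255),1)
out=np.zeros((480,800,3),np.uint8); out[:480,:520]=c; out[:400,520:800]=c2; cv2.imwrite("pics/p1.png",out)
```

```text
[ 0.44909525 -0.38248147  0.10228514] [ 3.14075268e+00 -1.08695867e-03 -4.70249948e-02] 6.35
[297.78236328 276.86552405]
```

View pics/p1.png

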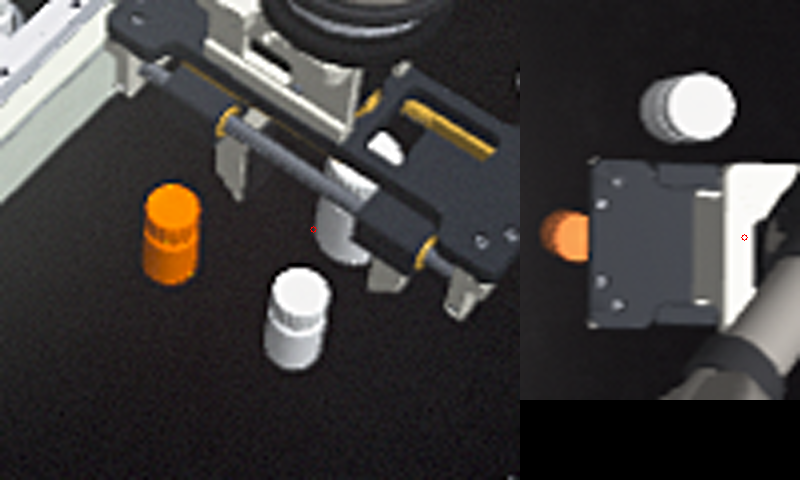

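The view shows the open gripper centred above the small white vial (295,315 in the crop), with the orange and big vials clear of the fingers. Descending to grasp.

Emit:
{"op": "send_rows", "data": {"plan": [[[-0.09,0,0.72],[0,0,0]],[[0,0,0.72],[0,0,0]],[[0,0,0.72],[0,0,0]],[[0,0,0.72],[0,0,0]],[[0,0,0],[0,0,0]],[[0,0,0],[0,0,0]],[[0,0,0],[0,0,0]],[[0,0,0],[0,0,0]],[[0,0,0],[0,0,0]],[[0,0,0],[0,0,0]]]}}

```text
time: 7.7
tool_pos: [0.4464, -0.3824, 0.0295]
tool_rot: [-3.142, -0.0, -0.047]
contact_force: [-0.3, 0.3, -0.3]
opening: 0.0641
grip_force: 0.0
```

Emit:
{"op": "send_rows", "data": {"plan": [[[0,0,0],[0,0,0]],[[0,0,0],[0,0,0]],[[0,0,0],[0,0,0]],[[0,0,0],[0,0,0]],[[0,0,0],[0,0,0]],[[0,0,0],[0,0,0]],[[0,0,0],[0,0,0]],[[0,0,0],[0,0,0]],[[0,0,0],[0,0,0]],[[0,0,0],[0,0,0]]], "gripper": -0.7, "force": 10}}

```text
time: 8.95
tool_pos: [0.4464, -0.3824, 0.0294]
tool_rot: [-3.141, -0.0, -0.047]
contact_force: [0.7, 0.0, -0.1]
opening: 0.0267
grip_force: 10.0
```

Run:
```python
from h import *
rows([(.4464,-.3824,.15),(.4974,-.2,.19),(.4974,.003,.13)],-.048)
```

```text
24 rem -0.03
[[[-0.0,-0.0,-0.8],[0,0,0.0]],[[-0.0,-0.0,-0.8],[0,0,0.0]],[[-0.0,-0.0,-0.8],[0,0,0.0]],[[-0.0,-0.0,-0.8],[0,0,0.0]],[[-0.0,-0.0,-0.8],[0,0,0.0]],[[-0.0,-0.0,-0.8],[0,0,0.0]],[[0.19,-0.82,-0.18],[0,0,0.0]],[[0.19,-0.82,-0.18],[0,0,0.0]],[[0.19,-0.82,-0.18],[0,0,0.0]],[[0.19,-0.82,-0.18],[0,0,0.0]]]
[[[0.19,-0.82,-0.18],[0,0,0.0]],[[0.19,-0.82,-0.18],[0,0,0.0]],[[0.19,-0.82,-0.18],[0,0,0.0]],[[0.19,-0.82,-0.18],[0,0,0.0]],[[0.19,-0.82,-0.18],[0,0,0.0]],[[-0.04,-0.9,0.27],[0,0,0.0]],[[-0.04,-0.9,0.27],[0,0,0.0]],[[-0.04,-0.9,0.27],[0,0,0.0]],[[-0.04,-0.9,0.27],[0,0,0.0]],[[-0.04,-0.9,0.27],[0,0,0.0]]]
[[[-0.04,-0.9,0.27],[0,0,0.0]],[[-0.04,-0.9,0.27],[0,0,0.0]],[[-0.04,-0.9,0.27],[0,0,0.0]],[[-0.04,-0.9,0.27],[0,0,0.0]]]
```

Emit:
{"op": "send_rows", "data": {"plan": [[[0,0,-0.8],[0,0,0]],[[0,0,-0.8],[0,0,0]],[[0,0,-0.8],[0,0,0]],[[0,0,-0.8],[0,0,0]],[[0,0,-0.8],[0,0,0]],[[0,0,-0.8],[0,0,0]],[[0.19,-0.82,-0.18],[0,0,0]],[[0.19,-0.82,-0.18],[0,0,0]],[[0.19,-0.82,-0.18],[0,0,0]],[[0.19,-0.82,-0.18],[0,0,0]]]}}

```text
time: 10.2
tool_pos: [0.4696, -0.2994, 0.1673]
tool_rot: [-3.141, 0.001, -0.047]
contact_force: [0.2, -0.9, 0.5]
opening: 0.0263
grip_force: 10.0
```

Emit:
{"op": "send_rows", "data": {"plan": [[[0.19,-0.82,-0.18],[0,0,0]],[[0.19,-0.82,-0.18],[0,0,0]],[[0.19,-0.82,-0.18],[0,0,0]],[[0.19,-0.82,-0.18],[0,0,0]],[[0.19,-0.82,-0.18],[0,0,0]],[[-0.04,-0.9,0.27],[0,0,0]],[[-0.04,-0.9,0.27],[0,0,0]],[[-0.04,-0.9,0.27],[0,0,0]],[[-0.04,-0.9,0.27],[0,0,0]],[[-0.04,-0.9,0.27],[0,0,0]]]}}

```text
time: 11.45
tool_pos: [0.4975, -0.086, 0.1554]
tool_rot: [-3.141, 0.001, -0.047]
contact_force: [0.3, -0.3, -0.2]
opening: 0.0265
grip_force: 10.0
```

Emit:
{"op": "send_rows", "data": {"plan": [[[-0.04,-0.9,0.27],[0,0,0]],[[-0.04,-0.9,0.27],[0,0,0]],[[-0.04,-0.9,0.27],[0,0,0]],[[-0.04,-0.9,0.27],[0,0,0]],[[0,0,0],[0,0,0]],[[0,0,0],[0,0,0]],[[0,0,0],[0,0,0]],[[0,0,0],[0,0,0]],[[0,0,0],[0,0,0]],[[0,0,0],[0,0,0]]]}}

```text
time: 12.7
tool_pos: [0.4985, 0.0023, 0.1292]
tool_rot: [-3.142, -0.0, -0.048]
contact_force: [-1.1, -0.5, 0.1]
opening: 0.0263
grip_force: 10.0
```

Run:
```python
from h import *
o=robot.observe(); print(o["tool_pos"],o["tool_rot"],o["time"],o["opening"])
im,d=read_camera("scene"); np.savez("scene2.npz",im=im,d=d)
p=np.array(o["tool_pos"]); c=cv2.resize(im[120:260,100:270],None,fx=4,fy=4,interpolation=cv2.INTER_CUBIC)
def dot(q,col):
    u,v=((proj("scene",q)-[100,120])*4+2).astype(int); cv2.circle(c,(u,v),2,col,-1)
# expected vial foot outline (red), in-hand; axis
for a in np.linspace(0,2*np.pi,24): dot(p+[.0135*np.cos(a),.0135*np.sin(a),-.0295],(0,0,255))
for a in np.linspace(0,2*np.pi,24): dot((.4977+.0155*np.cos(a),.003+.0155*np.sin(a),.036),(0,200,0))
cv2.imwrite("pics/p2.png",c)
```

```text
[0.49852035 0.00233084 0.12924535] [-3.14151892e+00 -1.10493947e-04 -4.78186169e-02] 12.7 0.026346216065996048
```

View pics/p2.png

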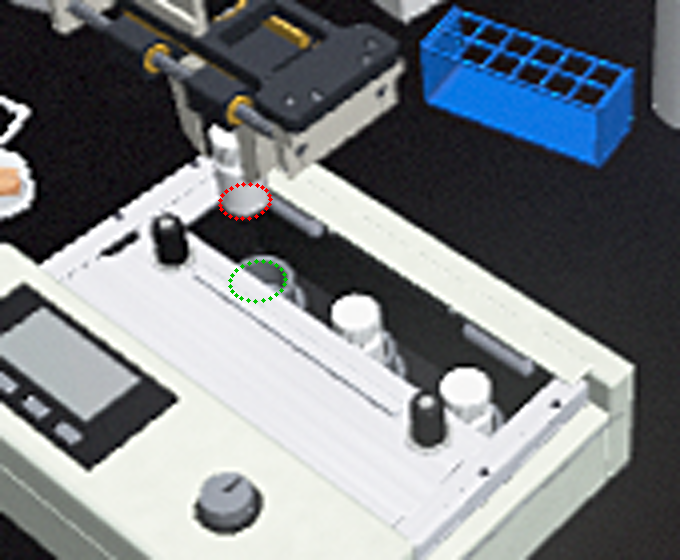

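The scene view shows the gripped vial with its foot at crop (245,200), matching the predicted red ellipse. The cup sits just below, part hidden by the cover. I'll fit the visible foot arc to refine.

Run:
```python
from h import *
S=np.load("scene2.npz"); im=S["im"]
g=cv2.cvtColor(im,cv2.COLOR_BGR2GRAY).astype(np.float32); g=cv2.GaussianBlur(g,(0,0),.6)
K,R,t=cal("scene")
def arc(c,r,z,a0,a1,sgn,rng=.006):
    # angles in world measured from direction to camera
    th=np.arctan2(-.5718-c[1],.0376-c[0]); a=th+np.radians(np.linspace(a0,a1,60)); best=[]
    def s(x,y,rr):
        P=np.stack([x+rr*np.cos(a),y+rr*np.sin(a),np.full_like(a,z)],-1);q=(P@R.T+t)@K.T;q=(q[:,:2]/q[:,2:]).astype(np.float32)
        return cv2.remap(g,q[:,0].copy(),q[:,1].copy(),cv2.INTER_LINEAR).ravel()
    for x in np.arange(-rng,rng+1e-9,.0005):
        for y in np.arange(-rng,rng+1e-9,.0005):
            best.append((float(sgn*np.mean(np.clip(s(c[0]+x,c[1]+y,r-.0015)-s(c[0]+x,c[1]+y,r+.0015),-80,80))),round(c[0]+x,4),round(c[1]+y,4)))
    best.sort(reverse=True); return best[:3]
for z in(.0985,.0997,.101): print(z,arc((.4985,.0023),.0135,z,-80,80,1))
# cup far/side arc, outer rim, unocculted
print("cup far",arc((.499,.0025),.0195,.036,60,200,1), arc((.499,.0025),.0195,.036,60,170,1))
print("v2",fit("scene",im,(.4954,-.0775),.0135,.067,1),"v3",fit("scene",im,(.4911,-.1579),.0135,.067,1))
print(im[150:180:3,150:172:2,0])
```

```text
0.0985 [(67.04100799560547, np.float64(0.501), np.float64(0.0048)), (66.9288558959961, np.float64(0.5015), np.float64(0.0048)), (66.71651458740234, np.float64(0.501), np.float64(0.0043))]
0.0997 [(67.0438461303711, np.float64(0.5005), np.float64(0.0038)), (66.75353240966797, np.float64(0.5005), np.float64(0.0033)), (66.54452514648438, np.float64(0.5), np.float64(0.0038))]
0.101 [(67.01570129394531, np.float64(0.4995), np.float64(0.0028)), (66.69568634033203, np.float64(0.5), np.float64(0.0028)), (66.64334869384766, np.float64(0.4995), np.float64(0.0023))]
cup far [(65.91931915283203, np.float64(0.499), np.float64(0.0025)), (65.59893798828125, np.float64(0.499), np.float64(0.003)), (64.67539978027344, np.float64(0.499), np.float64(0.002))] [(66.66242980957031, np.float64(0.499), np.float64(0.0025)), (66.63924407958984, np.float64(0.499), np.float64(0.003)), (65.80509185791016, np.float64(0.499), np.float64(0.002))]
v2 (np.float32(35.788216), np.float64(0.4954), np.float64(-0.0775)) v3 (np.float32(36.367245), np.float64(0.4911), np.float64(-0.1579))
[[ 72  24  13  35  47  43  79 127 136  51  19]
 [106 176 255 238 187 106 115 120  56 111 121]
 [155  46 214 255 255 112 112 161 166 140 120]
 [235 132 122 171 180 128 108 147 164 169 102]
 [241 247 154 251 255 178 110 119 159 233 181]
 [210 246 162 150 178 202  95 191 163 234 231]
 [241 241 205 138 174 193 204 203 188  79 233]
 [245 217  58 133 174 189 203 220 137 134 166]
 [ 40  17  27  19  25  54  49  10  25  15  38]
 [ 21  26  32  25  25  31  30  16  19  25  26]]
```

Emit:
{"op": "send_rows", "data": {"plan": [[[-0.03,0.02,0.5],[0,0,0]],[[0,0,0.5],[0,0,0]],[[0,0,0.5],[0,0,0]],[[0,0,0.4],[0,0,0]],[[0,0,0.4],[0,0,0]],[[0,0,0.1],[0,0,0]],[[0,0,0],[0,0,0]],[[0,0,0.1],[0,0,0]],[[0,0,0.1],[0,0,0]],[[0,0,0.1],[0,0,0]]]}}

```text
time: 14.0
tool_pos: [0.4978, 0.002, 0.0617]
tool_rot: [-3.142, -0.0, -0.047]
contact_force: [0.0, -0.1, 0.6]
opening: 0.0266
grip_force: 10.0
```

Emit:
{"op": "send_rows", "data": {"plan": [[[0,0,0.12],[0,0,0]],[[0,0,0.12],[0,0,0]],[[0,0,0.12],[0,0,0]],[[0,0,0.12],[0,0,0]],[[0,0,0.08],[0,0,0]],[[0,0,0.04],[0,0,0]],[[0,0,0],[0,0,0]],[[0,0,0],[0,0,0]],[[0,0,0],[0,0,0]],[[0,0,0],[0,0,0]]]}}

```text
time: 15.25
tool_pos: [0.4978, 0.0021, 0.0468]
tool_rot: [-3.142, -0.0, -0.047]
contact_force: [-0.2, -0.3, 1.1]
opening: 0.0265
grip_force: 10.0
```

Emit:
{"op": "send_rows", "data": {"plan": [[[0,0,0.03],[0,0,0]],[[0,0,0],[0,0,0]],[[0,0,0],[0,0,0]],[[0,0,0],[0,0,0]],[[0,0,0],[0,0,0]],[[0,0,-0.3],[0,0,0]],[[0,0,-0.5],[0,0,0]],[[0,0,-0.8],[0,0,0]],[[0,0,-0.8],[0,0,0]],[[0,0,-0.8],[0,0,0]]], "gripper": -0.25}}

```text
time: 16.5
tool_pos: [0.4979, 0.002, 0.1276]
tool_rot: [3.142, -0.001, -0.047]
contact_force: [-0.7, 1.0, 0.0]
opening: 0.0344
grip_force: 0.0
```

Emit:
{"op": "send_rows", "data": {"plan": [[[0,0,-0.6],[0,0,0]],[[0,0,-0.6],[0,0,0]],[[-0.5,0,0],[0,0,0]],[[-0.9,0,0],[0,0,0]],[[-0.9,0,0],[0,0,0]],[[-0.9,0,0],[0,0,0]],[[0,0,0],[0,0,0]],[[0,0,0],[0,0,0]],[[0,0,0],[0,0,0]],[[0,0,0],[0,0,0]]], "gripper": -1}}

```text
time: 17.75
tool_pos: [0.4182, 0.0058, 0.1558]
tool_rot: [-3.142, 0.0, -0.047]
contact_force: [-0.8, 0.0, 0.8]
opening: 0.0003
grip_force: 0.0
```

Run:
```python
from h import *
o=robot.observe(); print(o["tool_pos"],o["opening"],o["contact_force"])
im,d=read_camera("scene"); np.savez("scene3.npz",im=im,d=d)
print("vial",fit("scene",im,(.499,.0025),.0135,.067,1))
im2,d2=read_camera("top"); np.savez("top3.npz",im=im2,d=d2)
print(fit("top",im2,(.497,.0035),.0135,.067,1),fit("top",im2,(.4465,-.170),.009,.105,-1),fit("top",im2,(.4575,.018),.009,.105,-1))
a=cv2.resize(im[120:260,100:270],None,fx=2.35,fy=2.35); b=cv2.resize(im2[195:315,130:300],(400,282))
out=np.zeros((330,800,3),np.uint8); out[:a.shape[0],:399]=a[:,:399]; out[:282,400:]=b; cv2.imwrite("pics/p3.png",out)
```

```text
[0.41819904 0.00579966 0.15581125] 0.00030915491641804785 [-0.8431839   0.04556303  0.78225775]
vial (np.float32(35.994045), np.float64(0.4995), np.float64(0.0015))
(np.float32(35.201878), np.float64(0.498), np.float64(0.004)) (np.float32(40.0), np.float64(0.4465), np.float64(-0.17)) (np.float32(33.349983), np.float64(0.4575), np.float64(0.018))
```

View pics/p3.png

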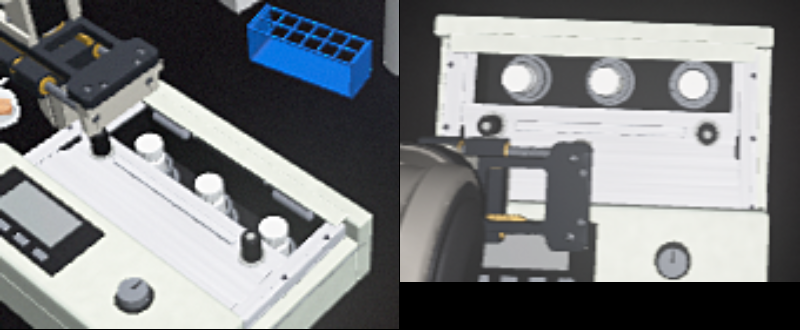

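The vial stands in the left cup in both views, all three caps are level, and the cover is untouched. Next I go behind the right knob, since the left end leads by about 2 mm.

Run:
```python
from h import *
rows([(.418,-.13,.125),(.422,-.1705,.087)],-.048)
```

```text
9 rem -0.03
[[[0.04,0.9,0.21],[0,0,0.0]],[[0.04,0.9,0.21],[0,0,0.0]],[[0.04,0.9,0.21],[0,0,0.0]],[[0.04,0.9,0.21],[0,0,0.0]],[[0.04,0.9,0.21],[0,0,0.0]],[[0.04,0.9,0.21],[0,0,0.0]],[[0.08,0.54,0.51],[0,0,0.0]],[[0.08,0.54,0.51],[0,0,0.0]],[[0.08,0.54,0.51],[0,0,0.0]]]
```

Emit:
{"op": "send_rows", "data": {"plan": [[[0.04,0.9,0.21],[0,0,0]],[[0.04,0.9,0.21],[0,0,0]],[[0.04,0.9,0.21],[0,0,0]],[[0.04,0.9,0.21],[0,0,0]],[[0.04,0.9,0.21],[0,0,0]],[[0.04,0.9,0.21],[0,0,0]],[[0.08,0.54,0.51],[0,0,0]],[[0.08,0.54,0.51],[0,0,0]],[[0.08,0.54,0.5],[0,0,0]],[[0,0,0],[0,0,0]]]}}

```text
time: 19.1
tool_pos: [0.421, -0.1703, 0.0852]
tool_rot: [-3.14, 0.002, -0.048]
contact_force: [0.6, 0.0, -0.6]
opening: 0.0004
grip_force: 0.0
```

Emit:
{"op": "send_rows", "data": {"plan": [[[0.04,0,0],[0,0,0]],[[0.06,0,0],[0,0,0]],[[0.06,0,0],[0,0,0]],[[0.06,0,0],[0,0,0]],[[0,0,0],[0,0,0]],[[0,0,0],[0,0,0]],[[0,0,0],[0,0,0]],[[0,0,0],[0,0,0]],[[0,0,0],[0,0,0]],[[0,0,0],[0,0,0]]]}}

```text
time: 20.35
tool_pos: [0.4269, -0.1702, 0.0864]
tool_rot: [-3.141, 0.0, -0.047]
contact_force: [-0.5, 1.1, -0.6]
opening: 0.0005
grip_force: 0.5
```

Emit:
{"op": "send_rows", "data": {"plan": [[[0.06,0,0],[0,0,0]],[[0.06,0,0],[0,0,0]],[[0.06,0,0],[0,0,0]],[[0.06,0,0],[0,0,0]],[[0.06,0,0],[0,0,0]],[[0.04,0,0],[0,0,0]],[[0,0,0],[0,0,0]],[[0,0,0],[0,0,0]],[[0,0,0],[0,0,0]],[[0,0,0],[0,0,0]]]}}

```text
time: 21.6
tool_pos: [0.4349, -0.1704, 0.0863]
tool_rot: [-3.141, 0.001, -0.047]
contact_force: [-4.9, 1.9, 1.9]
opening: 0.0004
grip_force: 2.7
```

Run:
```python
from h import *
im2,d2=read_camera("top"); im,d=read_camera("scene"); np.savez("m4.npz",a=im2,b=im)
for c in [(.4465,-.170),(.4505,-.170),(.4575,.018)]: print(fit("top",im2,c,.009,.105,-1,.006),fit("scene",im,c,.009,.105,-1,.006))
o=robot.observe(); print(o["tool_pos"],o["contact_force"],o["time"])
out=np.zeros((400,800,3),np.uint8); out[:400,:400]=cv2.resize(im2[195:295,220:320],(400,400)); out[:400,400:]=cv2.resize(im[150:250,150:250],(400,400)); cv2.imwrite("pics/p4.png",out)
```

```text
(np.float32(0.015144348), np.float64(0.4405), np.float64(-0.164)) (np.float32(6.0526752), np.float64(0.444), np.float64(-0.173))
(np.float32(-0.12335777), np.float64(0.4445), np.float64(-0.1675)) (np.float32(9.371506), np.float64(0.4565), np.float64(-0.1645))
(np.float32(37.79547), np.float64(0.4585), np.float64(0.018)) (np.float32(28.353611), np.float64(0.458), np.float64(0.019))
[ 0.43484706 -0.17036202  0.08626923] [-5.50164647  2.42215722  1.21575245] 21.7
```

View pics/p4.png

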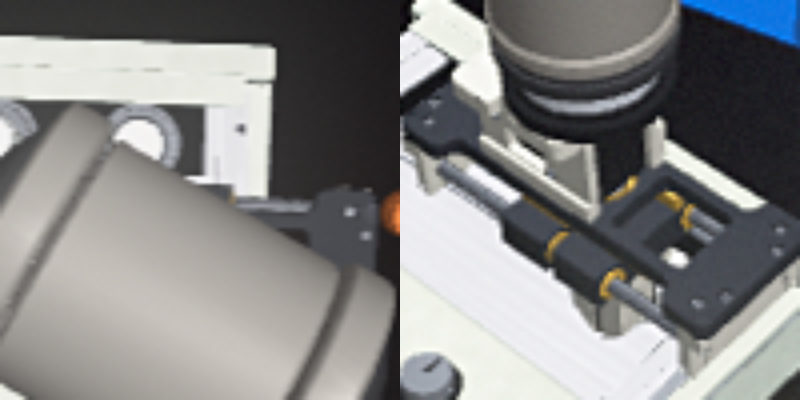

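The gripper hides the right knob in both views; the left knob moved about 1 mm. Continuing by feel.

Emit:
{"op": "send_rows", "data": {"plan": [[[0.06,0,0],[0,0,0]],[[0.06,0,0],[0,0,0]],[[0.06,0,0],[0,0,0]],[[0.04,0,0],[0,0,0]],[[0,0,0],[0,0,0]],[[0,0,0],[0,0,0]],[[0,0,0],[0,0,0]],[[0,0,0],[0,0,0]],[[0,0,0],[0,0,0]],[[0,0,0],[0,0,0]]]}}

```text
time: 22.95
tool_pos: [0.4389, -0.17, 0.086]
tool_rot: [-3.14, 0.005, -0.047]
contact_force: [-9.7, 2.6, 5.0]
opening: 0.0008
grip_force: 5.0
```

Emit:
{"op": "send_rows", "data": {"plan": [[[-0.45,-0.1,0],[0,0,0]],[[0,-0.93,0],[0,0,0]],[[0,-0.93,0],[0,0,0]],[[0,-0.93,0],[0,0,0]],[[0,-0.93,0],[0,0,0]],[[0,-0.93,0],[0,0,0]],[[0,-0.93,0],[0,0,0]],[[0,-0.93,0],[0,0,0]],[[0,-0.9,0],[0,0,0]],[[0.06,0,0],[0,0,0]]]}}

```text
time: 24.2
tool_pos: [0.4404, 0.018, 0.0867]
tool_rot: [-3.141, -0.002, -0.045]
contact_force: [-2.2, 0.7, -0.7]
opening: 0.0006
grip_force: 1.3
```

Emit:
{"op": "send_rows", "data": {"plan": [[[0.06,0,0],[0,0,0]],[[0.06,0,0],[0,0,0]],[[0.06,0,0],[0,0,0]],[[0.06,0,0],[0,0,0]],[[0.06,0,0],[0,0,0]],[[0.06,0,0],[0,0,0]],[[0,0,0],[0,0,0]],[[0,0,0],[0,0,0]],[[0,0,0],[0,0,0]],[[0,0,0],[0,0,0]]]}}

```text
time: 25.45
tool_pos: [0.4495, 0.0166, 0.0866]
tool_rot: [-3.141, -0.001, -0.047]
contact_force: [0.6, -0.1, -0.7]
opening: 0.0003
grip_force: 0.0
```

Run:
```python
from h import *
im2,d2=read_camera("top"); im,d=read_camera("scene"); np.savez("m5.npz",a=im2,b=im)
for c in [(.4515,-.170),(.4615,.018)]: print(fit("top",im2,c,.009,.105,-1,.009),fit("scene",im,c,.009,.105,-1,.009))
o=robot.observe(); print(o["tool_pos"],o["contact_force"],o["time"])
out=np.zeros((400,800,3),np.uint8); out[:400,:400]=cv2.resize(im2[195:295,140:240],(400,400)); out[:400,400:]=cv2.resize(im[140:240,120:220],(400,400)); cv2.imwrite("pics/p5.png",out)
```

```text
(np.float32(40.0), np.float64(0.459), np.float64(-0.1705)) (np.float32(25.482235), np.float64(0.4515), np.float64(-0.179))
(np.float32(9.294997), np.float64(0.464), np.float64(0.027)) (np.float32(11.796834), np.float64(0.467), np.float64(0.0125))
[0.44945139 0.01663556 0.08660218] [ 0.44153096 -0.43583443  0.67771266] 25.55
```

View pics/p5.png

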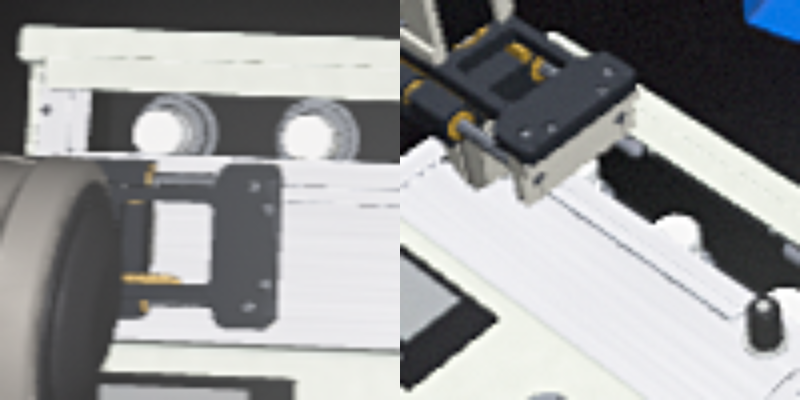

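The right knob is seen at (.459,-.1705), a 12.5 mm advance; so contact is at TCP x + 20 mm. The left end leads by only about 2 mm. Continuing alternately with about 12 mm pushes.

Emit:
{"op": "send_rows", "data": {"plan": [[[0.1,0,0],[0,0,0]],[[0.1,0,0],[0,0,0]],[[-0.4,0.93,0],[0,0,0]],[[0,0.93,0],[0,0,0]],[[0,0.93,0],[0,0,0]],[[0,0.93,0],[0,0,0]],[[0,0.93,0],[0,0,0]],[[0,0.93,0],[0,0,0]],[[0,0.93,0],[0,0,0]],[[0,0.93,0],[0,0,0]]]}}

```text
time: 26.8
tool_pos: [0.436, -0.1701, 0.0866]
tool_rot: [3.141, -0.002, -0.048]
contact_force: [0.6, -0.6, 0.1]
opening: 0.0004
grip_force: 0.0
```

Emit:
{"op": "send_rows", "data": {"plan": [[[0.06,0,0],[0,0,0]],[[0.07,0,0],[0,0,0]],[[0.07,0,0],[0,0,0]],[[0.07,0,0],[0,0,0]],[[0.07,0,0],[0,0,0]],[[0.07,0,0],[0,0,0]],[[0.07,0,0],[0,0,0]],[[0.06,0,0],[0,0,0]],[[0,0,0],[0,0,0]],[[0,0,0],[0,0,0]]]}}

```text
time: 28.05
tool_pos: [0.449, -0.1696, 0.0865]
tool_rot: [3.142, -0.0, -0.048]
contact_force: [-1.1, 1.6, -0.9]
opening: 0.0003
grip_force: 0.8
```

Emit:
{"op": "send_rows", "data": {"plan": [[[0.05,0,0],[0,0,0]],[[0.05,0,0],[0,0,0]],[[-0.42,-0.93,0],[0,0,0]],[[0,-0.93,0],[0,0,0]],[[0,-0.93,0],[0,0,0]],[[0,-0.93,0],[0,0,0]],[[0,-0.93,0],[0,0,0]],[[0,-0.93,0],[0,0,0]],[[0,-0.93,0],[0,0,0]],[[0,-0.93,0],[0,0,0]]]}}

```text
time: 29.3
tool_pos: [0.4509, 0.0172, 0.0869]
tool_rot: [3.141, -0.003, -0.048]
contact_force: [0.5, -0.3, 0.5]
opening: 0.0005
grip_force: 0.0
```

Emit:
{"op": "send_rows", "data": {"plan": [[[0.07,0,0],[0,0,0]],[[0.07,0,0],[0,0,0]],[[0.07,0,0],[0,0,0]],[[0.07,0,0],[0,0,0]],[[0.07,0,0],[0,0,0]],[[0.07,0,0],[0,0,0]],[[0.07,0,0],[0,0,0]],[[0.06,0,0],[0,0,0]],[[0,0,0],[0,0,0]],[[0,0,0],[0,0,0]]]}}

```text
time: 30.55
tool_pos: [0.4638, 0.0161, 0.0866]
tool_rot: [-3.141, -0.001, -0.047]
contact_force: [-0.2, 0.1, -0.2]
opening: 0.0007
grip_force: 0.4
```

Emit:
{"op": "send_rows", "data": {"plan": [[[0.06,0,0],[0,0,0]],[[0.06,0,0],[0,0,0]],[[-0.4,0.93,0],[0,0,0]],[[0,0.93,0],[0,0,0]],[[0,0.93,0],[0,0,0]],[[0,0.93,0],[0,0,0]],[[0,0.93,0],[0,0,0]],[[0,0.93,0],[0,0,0]],[[0,0.93,0],[0,0,0]],[[0,0.93,0],[0,0,0]]]}}

```text
time: 31.8
tool_pos: [0.4485, -0.1708, 0.0868]
tool_rot: [3.141, -0.002, -0.048]
contact_force: [0.8, 0.1, 0.8]
opening: 0.0002
grip_force: 0.0
```

Emit:
{"op": "send_rows", "data": {"plan": [[[0.06,0,0],[0,0,0]],[[0.07,0,0],[0,0,0]],[[0.07,0,0],[0,0,0]],[[0.07,0,0],[0,0,0]],[[0.07,0,0],[0,0,0]],[[0.07,0,0],[0,0,0]],[[0.07,0,0],[0,0,0]],[[0.06,0,0],[0,0,0]],[[0,0,0],[0,0,0]],[[0,0,0],[0,0,0]]]}}

```text
time: 33.05
tool_pos: [0.4613, -0.1702, 0.0865]
tool_rot: [3.142, -0.001, -0.048]
contact_force: [-2.0, 1.3, -0.2]
opening: 0.0003
grip_force: 0.8
```

Emit:
{"op": "send_rows", "data": {"plan": [[[0.05,0,0],[0,0,0]],[[0.04,0,0],[0,0,0]],[[-0.4,-0.93,0],[0,0,0]],[[0,-0.93,0],[0,0,0]],[[0,-0.93,0],[0,0,0]],[[0,-0.93,0],[0,0,0]],[[0,-0.93,0],[0,0,0]],[[0,-0.93,0],[0,0,0]],[[0,-0.93,0],[0,0,0]],[[0,-0.93,0],[0,0,0]]]}}

```text
time: 34.3
tool_pos: [0.4634, 0.0166, 0.0869]
tool_rot: [3.141, -0.003, -0.048]
contact_force: [-0.5, 0.4, -0.0]
opening: 0.0006
grip_force: 0.0
```

Emit:
{"op": "send_rows", "data": {"plan": [[[0.07,0,0],[0,0,0]],[[0.07,0,0],[0,0,0]],[[0.07,0,0],[0,0,0]],[[0.07,0,0],[0,0,0]],[[0.07,0,0],[0,0,0]],[[0.07,0,0],[0,0,0]],[[0.06,0,0],[0,0,0]],[[0.05,0,0],[0,0,0]],[[0,0,0],[0,0,0]],[[0,0,0],[0,0,0]]]}}

```text
time: 35.55
tool_pos: [0.4757, 0.0155, 0.0866]
tool_rot: [-3.141, -0.001, -0.047]
contact_force: [-0.8, -0.2, -0.8]
opening: 0.0006
grip_force: 0.5
```

Run:
```python
from h import *
im2,d2=read_camera("top")
print(fit("top",im2,(.481,-.170),.009,.105,-1,.009)); o=robot.observe(); print(o["tool_pos"],o["contact_force"],o["time"])
```

```text
(np.float32(40.0), np.float64(0.483), np.float64(-0.171))
[0.47569692 0.01549151 0.08658775] [-1.11752608  0.16569118 -1.31984412] 35.6
```

Emit:
{"op": "send_rows", "data": {"plan": [[[-0.3,0.93,0],[0,0,0]],[[0,0.93,0],[0,0,0]],[[0,0.93,0],[0,0,0]],[[0,0.93,0],[0,0,0]],[[0,0.93,0],[0,0,0]],[[0,0.93,0],[0,0,0]],[[0,0.93,0],[0,0,0]],[[0,0.93,0],[0,0,0]],[[0.06,0,0],[0,0,0]],[[0.06,0,0],[0,0,0]]]}}

```text
time: 36.85
tool_pos: [0.4623, -0.1698, 0.0865]
tool_rot: [-3.141, -0.0, -0.048]
contact_force: [0.3, -0.4, -0.1]
opening: 0.0004
grip_force: 0.0
```

Emit:
{"op": "send_rows", "data": {"plan": [[[0.06,0,0],[0,0,0]],[[0.06,0,0],[0,0,0]],[[0.06,0,0],[0,0,0]],[[0.06,0,0],[0,0,0]],[[0.06,0,0],[0,0,0]],[[0,0,0],[0,0,0]],[[0,0,0],[0,0,0]],[[0,0,0],[0,0,0]],[[0,0,0],[0,0,0]],[[0,0,0],[0,0,0]]]}}

```text
time: 38.1
tool_pos: [0.4696, -0.1706, 0.0865]
tool_rot: [3.142, -0.0, -0.047]
contact_force: [-1.1, 0.7, -0.9]
opening: 0.0003
grip_force: 0.8
```

Emit:
{"op": "send_rows", "data": {"plan": [[[-0.28,-0.94,0],[0,0,0]],[[0,-0.94,0],[0,0,0]],[[0,-0.94,0],[0,0,0]],[[0,-0.94,0],[0,0,0]],[[0,-0.94,0],[0,0,0]],[[0,-0.94,0],[0,0,0]],[[0,-0.94,0],[0,0,0]],[[0,-0.94,0],[0,0,0]],[[0.06,0,0],[0,0,0]],[[0.06,0,0],[0,0,0]]]}}

```text
time: 39.35
tool_pos: [0.475, 0.0169, 0.0867]
tool_rot: [3.141, -0.001, -0.047]
contact_force: [-0.4, 0.4, 0.0]
opening: 0.0005
grip_force: 0.0
```

Emit:
{"op": "send_rows", "data": {"plan": [[[0.06,0,0],[0,0,0]],[[0.06,0,0],[0,0,0]],[[0.06,0,0],[0,0,0]],[[0.06,0,0],[0,0,0]],[[0.06,0,0],[0,0,0]],[[0,0,0],[0,0,0]],[[0,0,0],[0,0,0]],[[0,0,0],[0,0,0]],[[0,0,0],[0,0,0]],[[0,0,0],[0,0,0]]]}}

```text
time: 40.6
tool_pos: [0.4822, 0.0171, 0.0866]
tool_rot: [-3.141, -0.001, -0.047]
contact_force: [0.0, -0.1, -0.5]
opening: 0.0002
grip_force: 0.1
```

Emit:
{"op": "send_rows", "data": {"plan": [[[-0.28,0.94,0],[0,0,0]],[[0,0.94,0],[0,0,0]],[[0,0.94,0],[0,0,0]],[[0,0.94,0],[0,0,0]],[[0,0.94,0],[0,0,0]],[[0,0.94,0],[0,0,0]],[[0,0.94,0],[0,0,0]],[[0,0.94,0],[0,0,0]],[[0.06,0,0],[0,0,0]],[[0.06,0,0],[0,0,0]]]}}

```text
time: 41.85
tool_pos: [0.4691, -0.1701, 0.0864]
tool_rot: [-3.141, 0.0, -0.048]
contact_force: [-0.6, 0.0, -0.1]
opening: 0.0001
grip_force: 0.0
```

Emit:
{"op": "send_rows", "data": {"plan": [[[0.06,0,0],[0,0,0]],[[0.06,0,0],[0,0,0]],[[0.06,0,0],[0,0,0]],[[0.06,0,0],[0,0,0]],[[0.06,0,0],[0,0,0]],[[0,0,0],[0,0,0]],[[0,0,0],[0,0,0]],[[0,0,0],[0,0,0]],[[0,0,0],[0,0,0]],[[0,0,0],[0,0,0]]]}}

```text
time: 43.1
tool_pos: [0.4766, -0.1709, 0.0865]
tool_rot: [-3.142, -0.0, -0.047]
contact_force: [-1.8, 1.6, -0.9]
opening: 0.0008
grip_force: 0.9
```

Emit:
{"op": "send_rows", "data": {"plan": [[[-0.28,-0.94,0],[0,0,0]],[[0,-0.94,0],[0,0,0]],[[0,-0.94,0],[0,0,0]],[[0,-0.94,0],[0,0,0]],[[0,-0.94,0],[0,0,0]],[[0,-0.94,0],[0,0,0]],[[0,-0.94,0],[0,0,0]],[[0,-0.94,0],[0,0,0]],[[0.06,0,0],[0,0,0]],[[0.06,0,0],[0,0,0]]]}}

```text
time: 44.35
tool_pos: [0.4815, 0.0172, 0.0867]
tool_rot: [3.141, -0.001, -0.047]
contact_force: [0.4, -0.3, -0.3]
opening: 0.0005
grip_force: 0.0
```

Emit:
{"op": "send_rows", "data": {"plan": [[[0.06,0,0],[0,0,0]],[[0.06,0,0],[0,0,0]],[[0.06,0,0],[0,0,0]],[[0.06,0,0],[0,0,0]],[[0.04,0,0],[0,0,0]],[[0,0,0],[0,0,0]],[[0,0,0],[0,0,0]],[[0,0,0],[0,0,0]],[[0,0,0],[0,0,0]],[[0,0,0],[0,0,0]]]}}

```text
time: 45.6
tool_pos: [0.4863, 0.0167, 0.086]
tool_rot: [-3.141, 0.005, -0.048]
contact_force: [-7.4, 0.0, 4.2]
opening: 0.0002
grip_force: 4.0
```

Emit:
{"op": "send_rows", "data": {"plan": [[[0.04,0,0],[0,0,0]],[[0.04,0,0],[0,0,0]],[[0,0,0],[0,0,0]],[[0,0,0],[0,0,0]],[[0,0,0],[0,0,0]],[[0,0,0],[0,0,0]],[[0,0,0],[0,0,0]],[[0,0,0],[0,0,0]],[[0,0,0],[0,0,0]],[[0,0,0],[0,0,0]]]}}

```text
time: 46.85
tool_pos: [0.488, 0.0168, 0.0859]
tool_rot: [-3.141, 0.005, -0.048]
contact_force: [-8.2, 0.8, 3.7]
opening: 0.0007
grip_force: 4.3
```

Emit:
{"op": "send_rows", "data": {"plan": [[[0.04,0,0],[0,0,0]],[[0.04,0,0],[0,0,0]],[[0,0,0],[0,0,0]],[[0,0,0],[0,0,0]],[[0,0,0],[0,0,0]],[[0,0,0],[0,0,0]],[[0,0,0],[0,0,0]],[[0,0,0],[0,0,0]],[[0,0,0],[0,0,0]],[[0,0,0],[0,0,0]]]}}

```text
time: 48.1
tool_pos: [0.4889, 0.0168, 0.0857]
tool_rot: [-3.141, 0.008, -0.048]
contact_force: [-11.2, 1.1, 5.9]
opening: 0.0004
grip_force: 5.9
```

Emit:
{"op": "send_rows", "data": {"plan": [[[-0.4,0.94,0],[0,0,0]],[[0,0.94,0],[0,0,0]],[[0,0.94,0],[0,0,0]],[[0,0.94,0],[0,0,0]],[[0,0.94,0],[0,0,0]],[[0,0.94,0],[0,0,0]],[[0,0.94,0],[0,0,0]],[[0,0.94,0],[0,0,0]],[[0.06,0,0],[0,0,0]],[[0.06,0,0],[0,0,0]]]}}

```text
time: 49.35
tool_pos: [0.4765, -0.1706, 0.0863]
tool_rot: [-3.141, 0.0, -0.048]
contact_force: [-2.8, -0.3, 0.2]
opening: 0.0004
grip_force: 1.3
```

Emit:
{"op": "send_rows", "data": {"plan": [[[0.06,0,0],[0,0,0]],[[0.05,0,0],[0,0,0]],[[0.05,0,0],[0,0,0]],[[0.04,0,0],[0,0,0]],[[0.04,0,0],[0,0,0]],[[0,0,0],[0,0,0]],[[0,0,0],[0,0,0]],[[0,0,0],[0,0,0]],[[0,0,0],[0,0,0]],[[0,0,0],[0,0,0]]]}}

```text
time: 50.6
tool_pos: [0.4802, -0.1705, 0.086]
tool_rot: [-3.141, 0.005, -0.046]
contact_force: [-10.2, -4.1, 3.3]
opening: 0.0006
grip_force: 4.8
```

Emit:
{"op": "send_rows", "data": {"plan": [[[0.03,0,0],[0,0,0]],[[0.03,0,0],[0,0,0]],[[0,0,0],[0,0,0]],[[0,0,0],[0,0,0]],[[0,0,0],[0,0,0]],[[0,0,0],[0,0,0]],[[0,0,0],[0,0,0]],[[0,0,0],[0,0,0]],[[0,0,0],[0,0,0]],[[0,0,0],[0,0,0]]]}}

```text
time: 51.85
tool_pos: [0.4809, -0.1706, 0.086]
tool_rot: [-3.141, 0.007, -0.046]
contact_force: [-11.9, -3.8, 5.4]
opening: 0.0008
grip_force: 6.5
```

Emit:
{"op": "send_rows", "data": {"plan": [[[0.03,0,0],[0,0,0]],[[0.03,0,0],[0,0,0]],[[0,0,0],[0,0,0]],[[0,0,0],[0,0,0]],[[0,0,0],[0,0,0]],[[0,0,0],[0,0,0]],[[0,0,0],[0,0,0]],[[0,0,0],[0,0,0]],[[0,0,0],[0,0,0]],[[0,0,0],[0,0,0]]]}}

```text
time: 53.1
tool_pos: [0.481, -0.1705, 0.0859]
tool_rot: [-3.141, 0.01, -0.046]
contact_force: [-18.0, -5.3, 8.6]
opening: 0.0007
grip_force: 9.1
```

Emit:
{"op": "send_rows", "data": {"plan": [[[-0.4,0,0],[0,0,0]],[[0,-0.94,0],[0,0,0]],[[0,-0.94,0],[0,0,0]],[[0,-0.94,0],[0,0,0]],[[0,-0.94,0],[0,0,0]],[[0,-0.94,0],[0,0,0]],[[0,-0.94,0],[0,0,0]],[[0,-0.94,0],[0,0,0]],[[0,-0.94,0],[0,0,0]],[[0.06,0,0],[0,0,0]]]}}

```text
time: 54.35
tool_pos: [0.4859, 0.0187, 0.0866]
tool_rot: [-3.141, -0.001, -0.044]
contact_force: [0.8, -0.5, 0.2]
opening: 0.0004
grip_force: 0.0
```

Emit:
{"op": "send_rows", "data": {"plan": [[[0.06,0,0],[0,0,0]],[[0.06,0,0],[0,0,0]],[[0.06,0,0],[0,0,0]],[[0.04,0,0],[0,0,0]],[[0,0,0],[0,0,0]],[[0,0,0],[0,0,0]],[[0,0,0],[0,0,0]],[[0,0,0],[0,0,0]],[[0,0,0],[0,0,0]],[[0,0,0],[0,0,0]]]}}

```text
time: 55.6
tool_pos: [0.4894, 0.0164, 0.086]
tool_rot: [-3.141, 0.005, -0.048]
contact_force: [-7.6, -0.3, 3.2]
opening: 0.0002
grip_force: 3.3
```

Emit:
{"op": "send_rows", "data": {"plan": [[[0.03,0,0],[0,0,0]],[[0.03,0,0],[0,0,0]],[[0,0,0],[0,0,0]],[[0,0,0],[0,0,0]],[[0,0,0],[0,0,0]],[[0,0,0],[0,0,0]],[[0,0,0],[0,0,0]],[[0,0,0],[0,0,0]],[[0,0,0],[0,0,0]],[[0,0,0],[0,0,0]]]}}

```text
time: 56.85
tool_pos: [0.4899, 0.0164, 0.0858]
tool_rot: [-3.141, 0.007, -0.048]
contact_force: [-8.8, 0.1, 4.9]
opening: 0.0005
grip_force: 4.8
```

Emit:
{"op": "send_rows", "data": {"plan": [[[0.03,0,0],[0,0,0]],[[0.03,0,0],[0,0,0]],[[0,0,0],[0,0,0]],[[0,0,0],[0,0,0]],[[0,0,0],[0,0,0]],[[0,0,0],[0,0,0]],[[0,0,0],[0,0,0]],[[0,0,0],[0,0,0]],[[0,0,0],[0,0,0]],[[0,0,0],[0,0,0]]]}}

```text
time: 58.1
tool_pos: [0.4902, 0.0165, 0.0856]
tool_rot: [-3.141, 0.01, -0.048]
contact_force: [-12.8, 0.1, 7.5]
opening: 0.0003
grip_force: 6.5
```

Emit:
{"op": "send_rows", "data": {"plan": [[[0.02,0,0],[0,0,0]],[[0,0,0],[0,0,0]],[[0,0,0],[0,0,0]],[[0,0,0],[0,0,0]],[[0,0,0],[0,0,0]],[[0,0,0],[0,0,0]],[[0,0,0],[0,0,0]],[[0,0,0],[0,0,0]],[[0,0,0],[0,0,0]],[[0,0,0],[0,0,0]]]}}

```text
time: 59.35
tool_pos: [0.4902, 0.0166, 0.0855]
tool_rot: [-3.141, 0.011, -0.048]
contact_force: [-13.9, 1.4, 8.2]
opening: 0.0004
grip_force: 7.2
```

Emit:
{"op": "send_rows", "data": {"plan": [[[-0.4,0,0],[0,0,0]],[[0,0.94,0],[0,0,0]],[[0,0.94,0],[0,0,0]],[[0,0.94,0],[0,0,0]],[[0,0.94,0],[0,0,0]],[[0,0.94,0],[0,0,0]],[[0,0.94,0],[0,0,0]],[[0,0.94,0],[0,0,0]],[[0,0.94,0],[0,0,0]],[[0.06,0,0],[0,0,0]]]}}

```text
time: 60.6
tool_pos: [0.4777, -0.1726, 0.0866]
tool_rot: [3.141, -0.001, -0.05]
contact_force: [-0.2, 0.2, 0.2]
opening: 0.0008
grip_force: 0.0
```

Emit:
{"op": "send_rows", "data": {"plan": [[[0.06,0,0],[0,0,0]],[[0.06,0,0],[0,0,0]],[[0.06,0,0],[0,0,0]],[[0.04,0,0],[0,0,0]],[[0,0,0],[0,0,0]],[[0,0,0],[0,0,0]],[[0,0,0],[0,0,0]],[[0,0,0],[0,0,0]],[[0,0,0],[0,0,0]],[[0,0,0],[0,0,0]]]}}

```text
time: 61.85
tool_pos: [0.4808, -0.1703, 0.0862]
tool_rot: [-3.141, 0.005, -0.046]
contact_force: [-8.5, -0.6, 4.5]
opening: 0.0002
grip_force: 4.6
```

Emit:
{"op": "send_rows", "data": {"plan": [[[0.03,0,0],[0,0,0]],[[0.02,0,0],[0,0,0]],[[0,0,0],[0,0,0]],[[0,0,0],[0,0,0]],[[0,0,0],[0,0,0]],[[0,0,0],[0,0,0]],[[0,0,0],[0,0,0]],[[0,0,0],[0,0,0]],[[0,0,0],[0,0,0]],[[0,0,0],[0,0,0]]]}}

```text
time: 63.1
tool_pos: [0.4809, -0.1703, 0.086]
tool_rot: [-3.14, 0.007, -0.046]
contact_force: [-12.5, -1.6, 6.2]
opening: 0.0008
grip_force: 6.6
```

Emit:
{"op": "send_rows", "data": {"plan": [[[-0.4,0,0],[0,0,0]],[[-0.2,0,-0.4],[0,0,0]],[[0,0,-0.9],[0,0,0]],[[0,0,-0.9],[0,0,0]],[[-0.9,0,-0.9],[0,0,0]],[[-0.9,0,0],[0,0,0]],[[-0.9,0,0],[0,0,0]],[[0,0,0],[0,0,0]],[[0,0,0],[0,0,0]],[[0,0,0],[0,0,0]]]}}

```text
time: 64.35
tool_pos: [0.4027, -0.1675, 0.1641]
tool_rot: [3.141, -0.001, -0.047]
contact_force: [0.6, -0.2, 0.1]
opening: 0.0006
grip_force: 0.0
```

Run:
```python
from h import *
im2,d2=read_camera("top"); im,_=read_camera("scene")
print(fit("top",im2,(.500,-.170),.009,.105,-1,.009),fit("top",im2,(.510,.018),.009,.105,-1,.009)); o=robot.observe(); print(o["tool_pos"],o["contact_force"],o["time"])
out=np.zeros((400,800,3),np.uint8); out[:282,:400]=cv2.resize(im2[195:315,130:300],(400,282)); out[:,400:]=cv2.resize(im[130:270,110:250],(400,400)); cv2.imwrite("pics/p6.png",out)
```

```text
(np.float32(40.0), np.float64(0.499), np.float64(-0.172)) (np.float32(37.570194), np.float64(0.51), np.float64(0.0155))
[ 0.40234047 -0.16736756  0.16386059] [ 0.99879937 -0.15800177 -0.20422021] 64.45
```

View pics/p6.png

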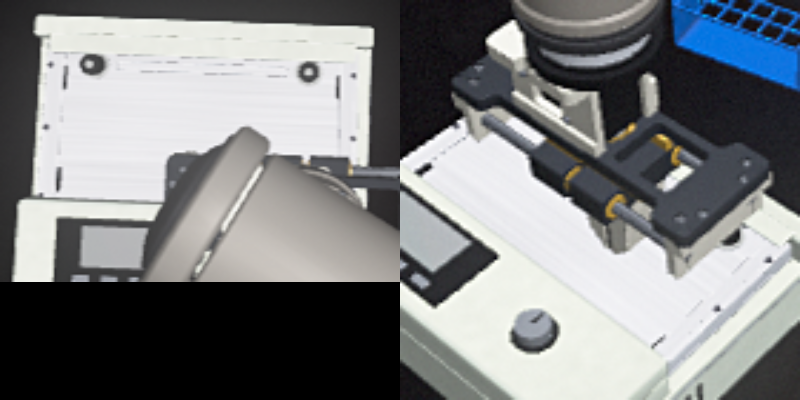

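Run:
```python
from h import *
im=np.load("top0.npz")["im"]; g=cv2.GaussianBlur(cv2.cvtColor(im,cv2.COLOR_BGR2GRAY).astype(np.float32),(0,0),.7)
def edge(u0,u1,v0,v1,z,pol):  # sub-pixel strongest vertical gradient per column -> world line slope
    P=[]
    for u in range(u0,u1):
        d=pol*np.diff(g[v0:v1,u]); i=int(d.argmax())
        if 0<i<len(d)-1:
            a,b,c=d[i-1:i+2]; i=i+.5*(a-c)/(a-2*b+c)
        P.append(ray("top",u,v0+i+.5,z)[:2])
    P=np.array(P,np.float32); vx,vy,x,y=cv2.fitLine(P,cv2.DIST_HUBER,0,.001,.001).ravel()
    return np.degrees(np.arctan(vx/vy)).round(2)
print("hood far",edge(150,285,195,210,.092,1),"hood far b",edge(160,215,195,210,.092,1),edge(220,280,195,210,.092,1))
print("hood front/well",edge(168,268,210,226,.092,-1),"cover front",edge(166,268,232,248,.079,1),"head front",edge(150,280,274,292,.108,1))
```

```text
hood far 2.99 hood far b 3.16 3.14
hood front/well 2.96 cover front 3.04 head front 2.91
```

The chamber's yaw is −3.0°. The cover started square and both knobs travelled 52.5 mm, so it is square and on its stops. The last view shows it closed with the arm clear. Handing in.

```bash
python3 -c "
from cell import robot
print(robot.hand_in())"
```

```text
the job is handed in; nothing more can be done
None
```

I stood the vial in the empty left cup and slid the cover home, with both knobs pushed until they went stiff. The job was handed in at about 64.5 s. The hand-in gave no verdict; one push on the right knob read 18 N along its travel and about 20.6 N in all, so it may have passed the 20 N limit.

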